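Squeeze-and-turn safety cap off a sample jar

ROBOT

A 7-joint arm with a two-finger parallel gripper is mounted at the origin on the work surface. World frame = base frame: x ahead of the robot, y to its left, z up, the work surface at z = 0. Lengths are in mm, angles in degrees, forces in N, time in s.
With the tool pointing down it reaches from about 350 to 900 mm from the base axis. Payload 19.9 kg.
Tool frame: the origin (TCP) lies on the front face of the gripper's body, between the roots of the fingers; the fingertips stand 97 mm ahead of it and the grasp point (between the pads) lies 78 mm ahead of it; z points along the fingers, x is the direction in which the jaws open and shut, and the axes are right-handed (so a half turn about z gives the same grasp; the last joint's range is limited). The gripper opens to 94 mm and grips with 3 to 60 N. Pads are 16 mm wide; open, the fingers measure 119 mm over their backs; the gripper's body (75 mm by 177 mm) begins 78 mm behind the grasp point.
Start: joints at [-72.279, 23.915, -0.59, 92.452, 0.269, 63.638, -3.037], TCP at [214.769, 586.927, 302.625] pointing down, gripper open.
Joint ranges: [-161.28, 161.28], [-22.2, 115.67], [-73.04, 71.86], [3.21, 147.25], [-68.34, 248.33], [10.77, 114.83], [-161.83, 161.83]. Speed limits (degrees/s): [108.29, 108.29, 136.94, 136.94, 172.46, 172.46, 172.46].

INTERFACE

Orientations are given as a 3x3 rotation matrix whose columns are the frame's x, y, z axes.
In Python, from station import bot gives the robot as it stands. Calls block until the motion is done:
- bot.move_pose(position, orientation): joint-space move of the TCP to a pose.
- bot.move_straight(position, orientation=None, velocity=150, guard=None): straight line of the TCP; orientation=None keeps the orientation; velocity is the mean speed in mm/s. With guard (N) it stops when the force on the tool has changed by that much, and returns True; else False.
- bot.goto_joints(angles): joint-space move.
- bot.release() and bot.close_gripper(newtons=None): open the fingers fully, or close them until they stop; newtons is the grip in N (None keeps the last).
- bot.dwell(seconds).
- bot.inverse_kinematics(position, orientation): joint angles nearest the present ones, or None.
- bot.observe(): the state.
- bot.read_camera(name): name is "scene" or "top" or "wrist"; returns a dict with "img" (400x640x3 uint8, blue, green, red), "intrinsics" (3x3 intrinsics, pixels), "k1" (the pictures are not rectified: a ray, as slopes to the right and down, at radius r is drawn at 1 + k1 r^2 times it, then the intrinsics apply), "R" (3x3) and "t" (3): a world point X has camera coordinates R X + t. Camera axes: x right, y down, z forward; pixel columns grow to the right and rows downward; lengths in mm; the calibration is good to about 2 mm. A picture is of the moment at which its call begins. There is no depth.
A pose or a line that the arm cannot do raises bot.PlanningError and nothing moves.
- bot.sign_off(): hands the job in, once; it reports no verdict.
The state is a dict: "t": time; "qpos": joint angles; "dq": joint speeds; "tau": joint torques, N m; "position": TCP position; "orientation": TCP orientation; "ft_force": force on the tool from outside, world axes, zero at the start; "moment": the same for the moment, N m; "width": finger opening in mm.
Only numpy, scipy, OpenCV 4.12 (cv2) and the standard library are available. Lean on these libraries where they do the work, as an engineer would, in place of code of your own. Each camera call takes 0.05 s, during which the arm holds its last target.

TASK

The square sample jar in the bench holder has a safety cap: squeeze its two side tabs in while turning the cap anticlockwise (seen from above) as far as its stop, which you have to feel for, then lift it off and set it down right way up inside the metal tray. Be gentle: do not crush the cap, force it against its stop, pull hard on it while it is still locked or drop it, and leave the other things on the bench where they are.

Things in the scene. Friction and masses are not known exactly. Their poses are not given: they have to be found in the camera images.
- jar: White square jar, 76 x 76 mm, clamped in an aluminium bench holder (base 110 x 130 mm, 10 mm thick; jaws to 55 mm high), fixed to the bench. Origin on the table under the jar's axis, z up; flat shoulder 90 mm up. The jar breaks if the cap bears on it with over 40 N in all; turned against its stop that is reached at 0.25 N m or more, and pulling up on the locked cap counts too.
- neck_top (a point): Centre of the jar's mouth, 116 mm above the table, axes as the jar's; under the cap. The round neck, 36 mm outer diameter, rises 26 mm from the shoulder. Hidden lugs hold the cap until turned far enough anticlockwise: a stop lies 19 to 78 degrees from the start (jars differ); at the stop and for 8 degrees before it the cap lifts off. Turning takes under 0.1 N m; the stop adds 5 to 10 N m/rad.
- catch_posts (a point): On the jar's axis at shoulder height (90 mm), axes as the jar's. Around it four small posts 5.5 mm high stand on the shoulder, 27.5 to 33 mm from the axis, one pair at +y and one at -y. The foot of each tab stands between a pair and lets the cap turn only 5 degrees or so unless that tab is pressed in over 4.5 mm. Once turned past the posts nothing catches the tabs.
- cap_grip (a point): Grip point of the loose safety cap: on its axis, 27 mm above its lower edge, 5 mm below the tops of the tabs. Axes: z up, tabs at +y and -y, each an upright flat ribbed plate 20 mm wide (along x); 64 mm over both outer faces when free, 53 mm when fully in. On the jar, fingertips more than 21 mm below this point hit the posts. Sideways play about 1 mm, upward 2 mm.
- cap: The grey safety cap, 51 mm in diameter, about 70 g. Origin on its axis at its lower edge, axes as cap_grip. Flat top 28.5 mm up; tabs from 5 to 32 mm up. On the jar its lower edge is 1.5 mm above the shoulder; lift it 26 mm and more to clear the neck. Over 25 N of squeeze per finger cracks it.
- tab_a (a joint): How far the tab at the cap's +y side is pressed in, in m: 0 free, 0.0055 fully in. A spring pushes it out with 1.4 N when free and 9 N when fully in. About 12 to 18 N of grip holds both tabs in.
- tab_b (a joint): The same for the tab at the cap's -y side.
- tray: Flat square steel tray, 170 x 170 mm, fixed to the bench, open at the top, walls 4 mm thick and 14 mm high. Origin under its centre on the table; its inner floor is 4 mm up.
- plain_jar: Bystander: a small round white jar with a plain cap without tabs, 56 mm in diameter, 85 mm high, loose; origin under its centre.
- beaker: Bystander: a glass beaker, 54 mm across the rim, 70 mm high, loose; origin under its centre.
- weight: Bystander: a steel balance weight with a knob, 36 mm in diameter, 52 mm high, loose; origin under its centre.

How it is judged (in metres and radians):
On the way, in this order (a step that is already met when the one before it is completed fails the run):
1. both tabs are pressed in and the cap is turned out of its catches on the jar (value of joint each of tab_a, tab_b above 0.0035 m and angle between the x axis of cap and the x axis of jar, either way round above 0.25 rad and z of cap in the frame of jar below 0.097 m), for 0.1 s.
2. the cap is lifted clear of the neck (z of cap in the frame of jar above 0.125 m), for 0.1 s.
At the end, for the whole second after the job is handed in: The cap lies at rest inside the tray, right way up (within 6 degrees), its lower edge on the tray's floor (within 4 mm), its axis within 52 mm of the tray's centre along each side, released (x of cap in the frame of tray between -0.052 and 0.052 m and y of cap in the frame of tray between -0.052 and 0.052 m and z of cap in the frame of tray below 0.008 m and angle between cap's own z axis and vertical below 0.1 rad and linear speed of cap below 0.02 m/s); the robot touches nothing.
It fails at once if the cap is forced against the jar (over 40 N between cap and jar) (contact force between cap and jar above 40 N).
It fails at once if the cap is crushed (squeezed with over 25 N by each finger) (contact force between the fingers and cap above 50 N).
It fails at once if the cap is dropped (linear speed of cap above 0.5 m/s and contact force between the fingers and cap below 0.05 N).
It fails at once if a bystander is disturbed (moved over 20 mm) (distance of any of plain_jar, beaker, weight from where it was at the start of the episode above 0.02 m).
It also fails if it takes over 72 s, if anything falls off the work surface, if the arm or the gripper's body presses on something with over 40 N, if the wrist force passes 120 N, or if a joint passes its speed limit or range.

## Working session

There is one attempt and no reset: what is moved stays moved. The work goes in short steps, each a Python script; the robot and the scene stay as the last script left them, time stands still between calls to the robot, and variables do not carry over. Pictures are saved under pics/ and viewed, and the job is handed in when it is done.

```bash
mkdir -p pics; ls
python3 - <<'E'
from station import bot
import cv2
s=bot.observe(); print(s['t'],s['position'],s['orientation'],s['width'],s['ft_force'])
for n in ['scene','top','wrist']:
    c=bot.read_camera(n); cv2.imwrite(f'pics/{n}0.png',c['img']); print(n,c['intrinsics'],c['k1'],c['R'],c['t'])
E
```

```text
pics
0.0 [214.68289195 586.70433255 302.04448421] [[ 3.43600695e-01  9.39115787e-01 -3.18050501e-04]
 [ 9.39115078e-01 -3.43600828e-01 -1.15849827e-03]
 [-1.19724643e-03  9.93747889e-05 -9.99999278e-01]] 94.09020366922996 [-0.52776143  0.05139715 -0.00776077]
scene [[451.95074586   0.         321.95870783]
 [  0.         451.95074586 193.636349  ]
 [  0.           0.           1.        ]] -0.10875611357316815 [[-0.8462642   0.5327059   0.00783066]
 [ 0.44193559  0.71012222 -0.54810526]
 [-0.29753963 -0.46038121 -0.83637271]] [ 464.10127441 -198.36260789 1082.39755261]
top [[490.8877062    0.         311.30515819]
 [  0.         490.8877062  198.73573217]
 [  0.           0.           1.        ]] 0.0182961111710154 [[ 0.01386269 -0.99988155  0.00668667]
 [-0.98767677 -0.01473546 -0.1558123 ]
 [ 0.15589237 -0.00444429 -0.98776405]] [-4.82121026e-03  5.95982475e+02  1.00759483e+03]
wrist [[303.0228793    0.         319.52298571]
 [  0.         303.0228793  203.181687  ]
 [  0.           0.           1.        ]] 0.004944267001260045 [[ 3.43438034e-01  9.39175095e-01 -6.76875291e-04]
 [ 9.00925597e-01 -3.29247180e-01  2.82717816e-01]
 [ 2.65298673e-01 -9.77058654e-02 -9.59202887e-01]] [-624.83807493  -29.23533818  392.82099201]
```

View pics/scene0.png

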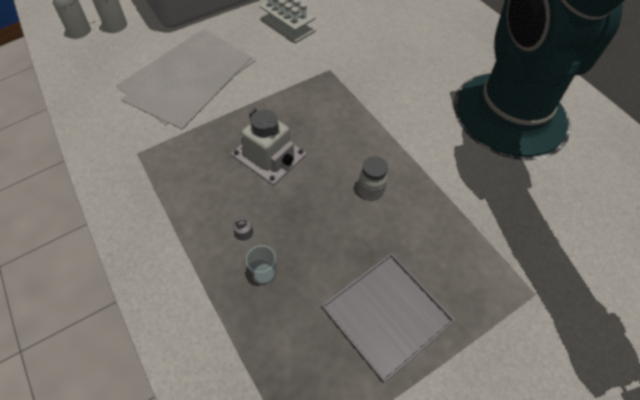

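View pics/top0.png

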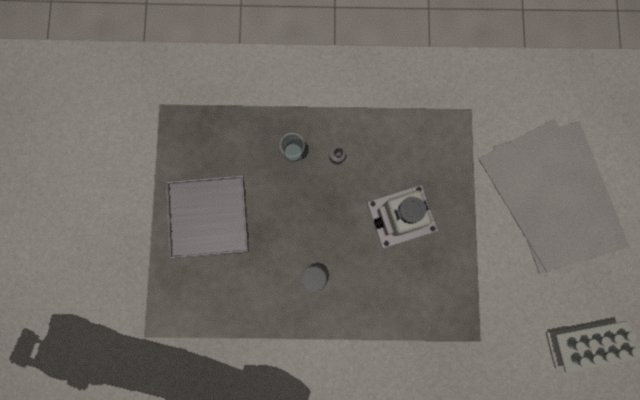

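View pics/wrist0.png

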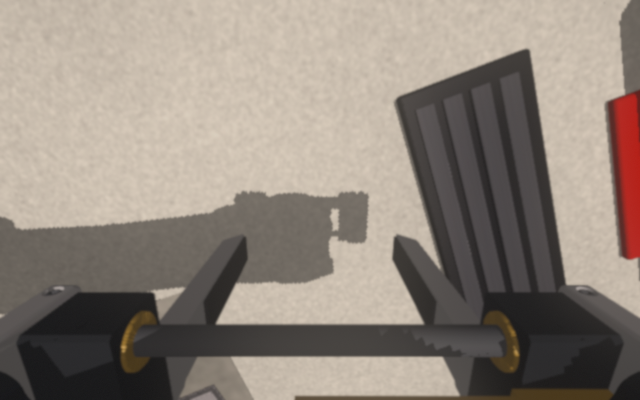

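Scene view: jar with cap at about (264,125), tray centre (387,317), plain jar (374,175), beaker (261,265), weight (243,229). Top view: cap at (412,210), tray centre (207,217). I'll enlarge and measure.

```bash
cat > h.py <<'E'
import numpy as np, cv2, pickle
def ray(c,px):
    K=np.array(c['intrinsics']);k=c['k1']
    d=cv2.undistortPoints(np.array([[px]],float),K,np.array([k,0,0,0.]))[0,0]
    R=np.array(c['R']);t=np.array(c['t'])
    return -R.T@t, R.T@np.array([d[0],d[1],1])
def onz(c,px,z):
    o,d=ray(c,px); return o+d*(z-o[2])/d[2]
def proj(c,X):
    return cv2.projectPoints(np.array(X,float).reshape(-1,3),cv2.Rodrigues(np.array(c['R']))[0],np.array(c['t'],float),np.array(c['intrinsics']),np.array([c['k1'],0,0,0.]))[0][:,0]
def crop(c,x0,y0,w,h,s,name):
    cv2.imwrite(name,cv2.convertScaleAbs(cv2.resize(c['img'][y0:y0+h,x0:x0+w],None,fx=s,fy=s,interpolation=cv2.INTER_CUBIC),alpha=1.4))
E
python3 - <<'E'
from station import bot
from h import *
d={n:bot.read_camera(n) for n in ['scene','top']}
pickle.dump(d,open('cams.pkl','wb'))
t=d['top'];s=d['scene']
crop(t,355,170,100,75,8,'pics/tcap.png'); crop(s,225,95,100,75,8,'pics/scap.png')
crop(t,155,165,107,100,6,'pics/ttray.png')
print('cap',onz(t,(412,210),120)); print('cap s',onz(s,(264,121),120))
for p in [(168,183),(243,177),(246,251),(172,257)]: print('tray',onz(t,p,14))
for n,p,z in [('plain',(314,278),85),('beaker',(292,140),70),('w',(338,155),50)]: print(n,onz(t,p,z))
E
```

```text
cap [ 564.64712416 -191.84453563  120.        ]
cap s [ 568.96171943 -186.4469162   120.        ]
tray [631.68064036 326.81853843  14.        ]
tray [647.83178272 161.26097769  14.        ]
tray [483.86448199 148.89108789  14.        ]
tray [468.78743926 308.46617623  14.        ]
plain [428.15789737   1.06478122  85.        ]
beaker [718.80279972  51.72622761  70.        ]
w [692.42178164 -48.05544634  50.        ]
```

View pics/tcap.png

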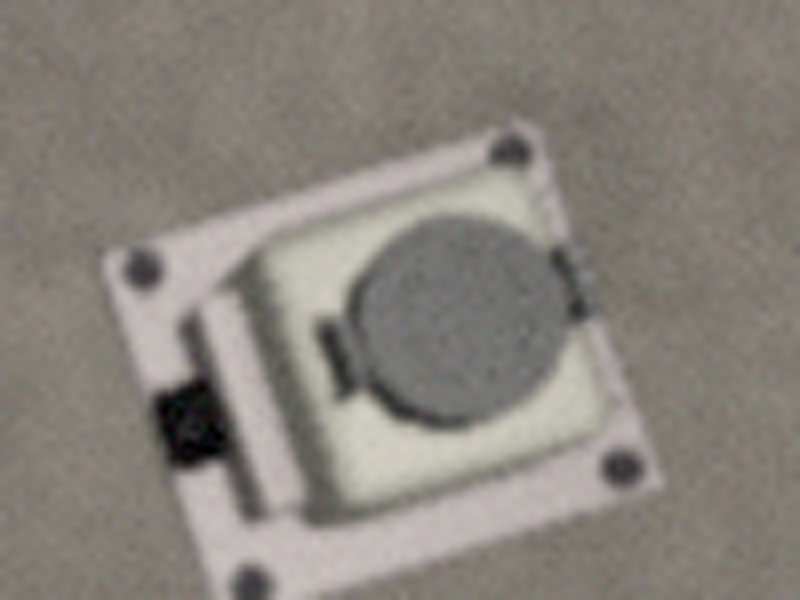

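View pics/scap.png

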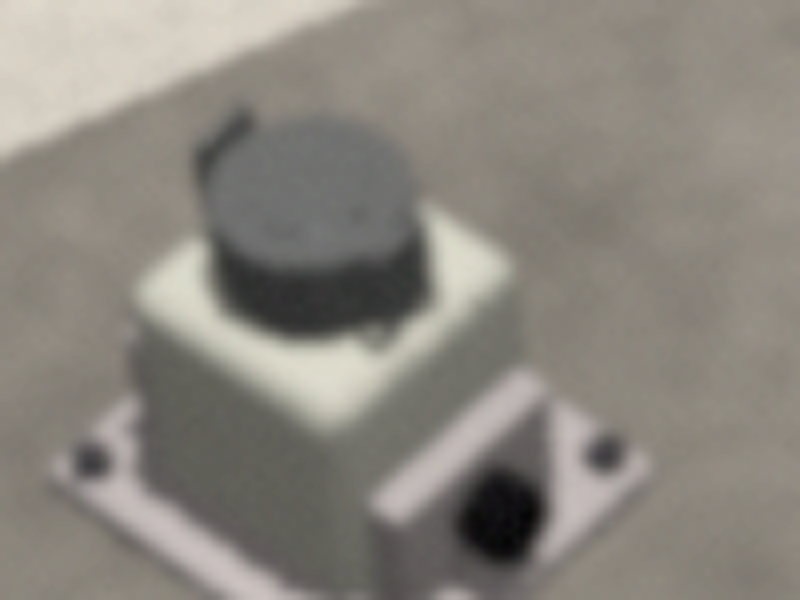

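View pics/ttray.png

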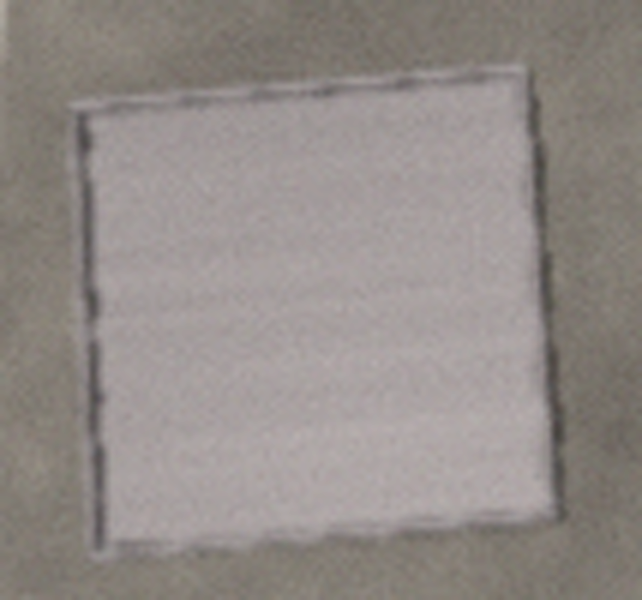

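Top crop: cap disc centre ≈ (465,318), tabs at ≈ (338,360) and (570,285); jar square with a yaw of ≈ 17°. Tray corners ≈ (75,103), (525,68), (562,518), (97,552).

Run:
```python
from station import bot
from h import *
d=pickle.load(open('cams.pkl','rb'));t=d['top'];s=d['scene']
T=lambda x,y:(355+(x+.5)/8-.5,170+(y+.5)/8-.5)
S=lambda x,y:(225+(x+.5)/8-.5,95+(y+.5)/8-.5)
R=lambda x,y:(155+(x+.5)/6-.5,165+(y+.5)/6-.5)
print('cap',onz(t,T(462,318),120),onz(s,S(312,192),120))
a=onz(t,T(338,360),123.5);b=onz(t,T(570,285),123.5);print('tabs',a,b,(a+b)/2,np.linalg.norm(a-b),np.degrees(np.arctan2(*(a-b)[:2][::-1])))
P=[onz(t,T(*p),10) for p in [(143,270),(510,150),(622,467),(252,583)]]
print('base screws',P,np.mean(P,0))
for i,j in[(0,1),(1,2),(3,2),(0,3)]:
    v=P[i]-P[j];print(np.linalg.norm(v),np.degrees(np.arctan2(v[1],v[0])))
Q=[onz(t,R(*p),14) for p in [(73,103),(525,68),(562,518),(97,552)]]
print('tray',Q,np.mean(Q,0),[np.linalg.norm(Q[i]-Q[i-1]) for i in range(4)])
```

```text
cap [ 566.03770958 -192.49184169  120.        ] [ 566.61747952 -192.73634752  120.        ]
tabs [ 554.59896758 -160.86025853  123.5       ] [ 574.22259139 -218.70755155  123.5       ] [ 564.41077949 -189.78390504  123.5       ] 61.085153032092514 108.73855465666125
base screws [array([ 593.44966941, -127.52928733,   10.        ]), array([ 628.83234673, -230.12069935,   10.        ]), array([ 540.54681767, -259.16301499,   10.        ]), array([ 507.11763541, -156.92134486,   10.        ])] [ 567.4866173  -193.43358663   10.        ]
108.52157238793932 109.0287646784312
92.93971562430805 18.20908366489665
107.56797542723426 108.10579871559115
91.19820799252605 18.801329738266954
tray [array([634.45835681, 329.74442713,  14.        ]), array([650.26034718, 163.38707134,  14.        ]), array([484.11179918, 144.00969534,  14.        ]), array([469.64885565, 311.21488696,  14.        ])] [559.6198397  237.08902019  14.        ] [np.float64(165.84786863715505), np.float64(167.10617201104083), np.float64(167.27469235385453), np.float64(167.82953506511683)]
```

```bash
cat >> h.py <<'E'
def Rt(deg):
    a=np.radians(deg); x=np.array([np.cos(a),np.sin(a),0]); z=np.array([0,0,-1.]); return np.stack([x,np.cross(z,x),z],1)
E
python3 - <<'E'
from station import bot
from h import *
for y in (108.5,-71.5):
  for dl in (0,40,85,100):
    q=bot.inverse_kinematics([566.2,-192.3,197],Rt(y+dl)); print(y,dl,None if q is None else np.round(q,1))
E
```

```text
108.5 0 [ -8.9  31.5  32.9 102.5 -21.   52.2 141.8]
108.5 40 [ 59.1  43.7 -62.3 100.2  43.   63.6 131.1]
108.5 85 [ -26.7   44.1   61.9  103.   -44.4   61.3 -114.5]
108.5 100 [-26.7  44.1  61.9 103.  -44.4  61.3 -99.5]
-71.5 0 [-25.2  42.2  58.9 103.  -41.7  59.7 -21.6]
-71.5 40 [-24.1  40.9  56.8 103.  -39.9  58.8  17. ]
-71.5 85 [-24.6  41.5  57.8 103.  -40.7  59.2  62.7]
-71.5 100 [-23.7  40.6  56.2 102.9 -39.3  58.5  76.6]
```

Run:
```python
from station import bot
from h import *
bot.move_pose([566.2,-192.3,290],Rt(-71.5))
s=bot.observe();print(s['t'],np.round(s['qpos'],1),s['position'],s['ft_force'],s['moment'])
c=bot.read_camera('wrist');pickle.dump(c,open('w.pkl','wb'));cv2.imwrite('pics/w1.png',c['img'])
c=bot.read_camera('top');crop(c,340,150,133,100,6,'pics/t1.png')
```

```text
3.25 [-25.   32.3  57.1  98.6 -29.5  65.6 -30.7] [ 566.49847387 -191.55354605  289.87633468] [-0.18959944 -0.05970375 -0.18521768] [-0.02249278  0.13042428  0.0048158 ]
```

View pics/w1.png

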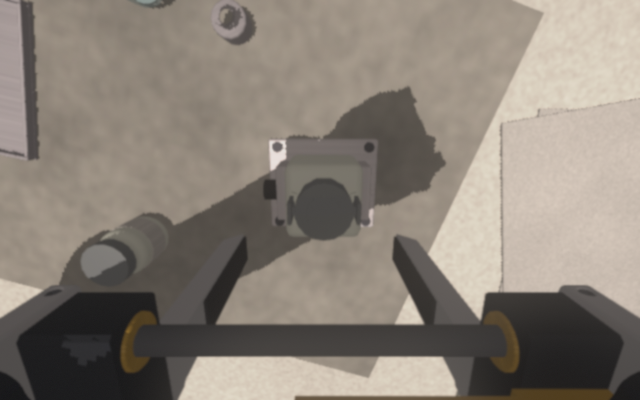

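Wrist view: cap disc at (324,209), tabs at (291,208) and (357,209), well aligned with the jaws. Now I'll refine from an enlarged crop.

Run:
```python
from h import *
c=pickle.load(open('w.pkl','rb'));crop(c,270,165,107,80,7,'pics/w1c.png')
```

```text
(no output)
```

View pics/w1c.png

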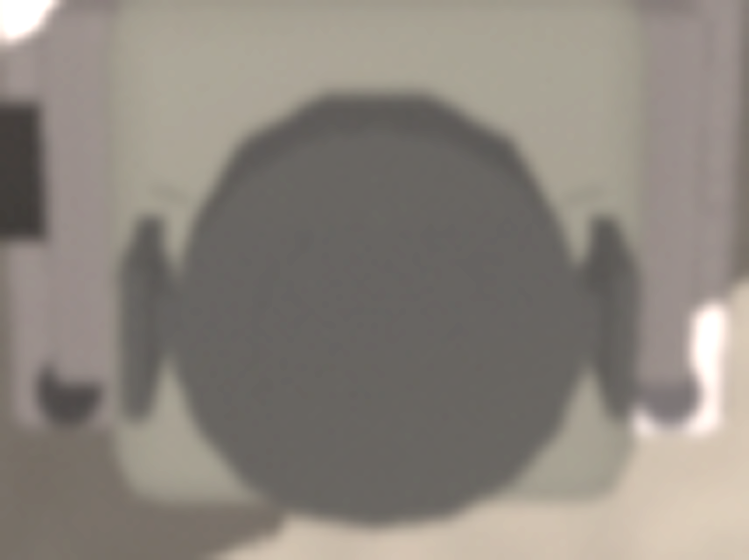

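Crop: top disc spans x 178–583, y 128–525, so its centre is (380,326). The tab outer faces sit at x≈122 and 637, both level.

Run:
```python
from h import *
from station import bot
c=pickle.load(open('w.pkl','rb'))
W=lambda x,y:(270+(x+.5)/7-.5,165+(y+.5)/7-.5)
print(onz(c,W(380,326),120))
a=onz(c,W(122,335),123.5);b=onz(c,W(637,335),123.5)
print((a+b)/2,np.linalg.norm(a-b),np.degrees(np.arctan2(*(b-a)[:2][::-1])))
l=onz(c,W(178,326),120);r=onz(c,W(583,326),120);print(np.linalg.norm(l-r))
# fingertips expected mid & centre line check
o=bot.observe();print(proj(c,o['position']+np.array([0,0,-97])))
```

```text
[ 568.28626593 -194.30986811  120.        ]
[ 568.21851808 -194.21571387  123.5       ] 63.574016112929655 -71.38728501044393
50.635579436938386
[[320.65247835 247.3819787 ]]
```

Sizes check out (63.6 against 64, 50.6 against 51). The cameras agree to 2 mm, so I take the mean: (567.3,-193.4), yaw -71.4.

Run:
```python
from station import bot
from h import *
bot.move_pose([567.3,-193.4,250],Rt(-71.4)); 
g=bot.move_straight([567.3,-193.4,197.5],Rt(-71.4),velocity=60,guard=6)
bot.dwell(.2)
s=bot.observe();print(g,s['t'],s['position'],np.round(s['orientation'],4).tolist(),np.round(s['ft_force'],2),np.round(s['moment'],3),np.round(s['qpos'],1))
c=bot.read_camera('wrist');pickle.dump(c,open('w2.pkl','wb'));cv2.imwrite('pics/w2.png',cv2.convertScaleAbs(c['img'],alpha=1.5))
c=bot.read_camera('scene');crop(c,215,85,100,75,8,'pics/s2.png')
```

```text
False 4.8583 [ 567.41092712 -193.40781074  197.76395342] [[0.3191, -0.9477, 0.0004], [-0.9477, -0.3191, -0.0], [0.0002, -0.0004, -1.0]] [ 0.31 -1.05 -0.29] [-0.01   0.184  0.032] [-21.1  38.3  51.8 102.6 -35.5  56.9 -26.3]
```

View pics/w2.png

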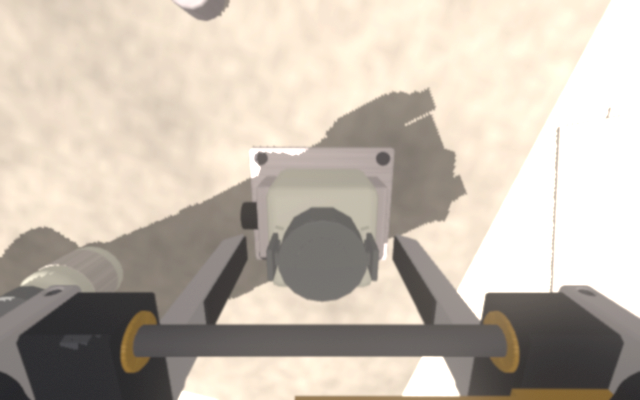

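View pics/s2.png

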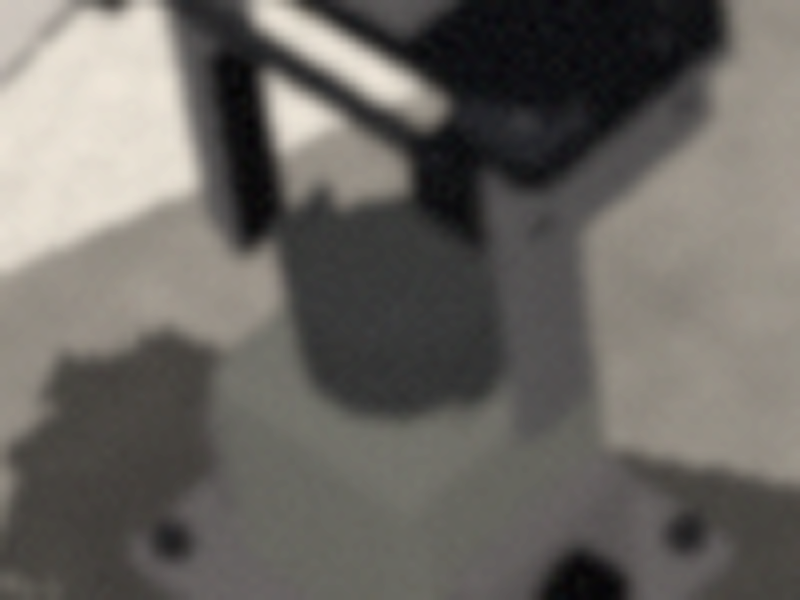

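Wrist view: cap centre at x≈323, finger midline at 320.5, so the cap is about 1.3 mm off toward tool +x. I'll correct that, then close lightly and feel.

Run:
```python
from station import bot
from h import *
R=Rt(-71.4)
bot.move_straight([568.0,-194.5,197.5],R,velocity=20); bot.dwell(.1)
def st(l):
    s=bot.observe();print(l,round(s['t'],2),np.round(s['position'],2),'Ftool',np.round(R.T@s['ft_force'],2),'Mtool',np.round(R.T@s['moment'],3),'w',round(s['width'],2))
st('pre')
bot.close_gripper(5);bot.dwell(.2);st('5')
bot.close_gripper(15);bot.dwell(.3);st('15')
```

```text
pre 5.31 [ 567.98 -194.56  197.49] Ftool [-0.89  0.29  0.66] Mtool [-0.149 -0.013 -0.003] w 93.72
5 6.24 [ 568.01 -194.53  197.54] Ftool [ 0.36 -0.51 -0.88] Mtool [-0.156 -0.056  0.   ] w 58.73
15 6.76 [ 568.02 -194.51  197.56] Ftool [-1.34  0.54 -3.39] Mtool [-0.284 -0.184 -0.012] w 52.91
```

```bash
cat >> h.py <<'E'
def meas(bot,n=4,dt=.025):
    F=[];M=[]
    for i in range(n):
        bot.dwell(dt);s=bot.observe();F.append(s['ft_force']);M.append(s['moment'])
    return s,np.mean(F,0),np.mean(M,0),np.std([m[2] for m in M])
E
python3 - <<'E'
from station import bot
from h import *
p=[568.0,-194.5,197.5]
for d in [0,1,2,4,6,8,10,12,14]:
    if d: bot.move_straight(p,Rt(-71.4+d),velocity=20)
    s,F,M,sd=meas(bot)
    print(d,round(s['t'],2),np.round(np.degrees(np.arctan2(s['orientation'][1][0],s['orientation'][0][0])),2),np.round(s['position'],2),'F',np.round(F,2),'M',np.round(M,3),round(sd,4),'w',round(s['width'],2))
    if abs(M[2])>.15 or np.linalg.norm(F)>12: break
E
```

```text
0 6.86 -71.4 [ 568.04 -194.49  197.55] F [-0.87  0.68  4.35] M [ 0.138  0.378 -0.002] 0.0293 w 52.55
1 7.21 -70.41 [ 568.04 -194.55  197.55] F [ 0.06 -0.35  4.02] M [-0.008  0.147  0.03 ] 0.0268 w 52.58
2 7.56 -69.4 [ 568.06 -194.54  197.57] F [ 0.14 -0.1   4.38] M [-0.105  0.041  0.062] 0.0165 w 52.52
4 7.91 -67.45 [ 568.04 -194.52  197.54] F [0.84 0.   4.78] M [-0.105  0.059  0.036] 0.0426 w 52.73
6 8.26 -65.46 [ 568.01 -194.5   197.52] F [ 0.54 -0.12  5.23] M [-0.113  0.072  0.018] 0.0272 w 52.48
8 8.61 -63.48 [ 568.   -194.54  197.53] F [ 0.25 -0.47  5.48] M [-0.088  0.067  0.047] 0.0188 w 52.79
10 8.96 -61.5 [ 568.03 -194.51  197.52] F [ 0.17 -0.13  5.76] M [-0.089  0.06   0.067] 0.0222 w 52.91
12 9.31 -59.51 [ 568.03 -194.52  197.53] F [-0.1  -0.05  5.85] M [-0.098  0.064  0.038] 0.0255 w 52.85
14 9.66 -57.51 [ 568.03 -194.52  197.53] F [ 0.41 -0.12  5.79] M [-0.073  0.058  0.034] 0.0397 w 52.93
```

Turning freely with low side forces. I'll continue in fine steps, feeling for the stop.

Run:
```python
from station import bot
from h import *
p=[568.0,-194.5,197.5]
d=14.;H=[];log=[]
while d<79:
    d+=0.8
    bot.move_straight(p,Rt(-71.4+d),velocity=20)
    s,F,M,sd=meas(bot,8,.015)
    base=np.median(H[-8:]) if len(H)>=3 else 0.04
    m=M[2]
    if abs(m-base)>.05:
        s,F2,M2,_=meas(bot,10,.015); m=M2[2]
        print('check',round(d,1),round(M[2],3),round(m,3),round(base,3))
        if abs(m-base)>.05: break
    H.append(m); log.append((round(d,1),round(m,3),round(F[2],1)))
    if np.hypot(F[0],F[1])>6 or s['t']>45: break
print(log); print(s['t'],d,np.round(F,2),np.round(s['position'],2),np.degrees(np.arctan2(s['orientation'][1][0],s['orientation'][0][0])),s['width'],np.round(s['qpos'],1))
```

```text
check 35.6 -0.014 -0.021 0.037
[(14.8, np.float64(0.053), np.float64(5.8)), (15.6, np.float64(0.052), np.float64(6.0)), (16.4, np.float64(0.039), np.float64(6.1)), (17.2, np.float64(0.065), np.float64(5.9)), (18.0, np.float64(0.042), np.float64(5.8)), (18.8, np.float64(0.05), np.float64(5.9)), (19.6, np.float64(0.05), np.float64(6.1)), (20.4, np.float64(0.055), np.float64(5.5)), (21.2, np.float64(0.038), np.float64(5.6)), (22.0, np.float64(0.042), np.float64(5.9)), (22.8, np.float64(0.035), np.float64(5.6)), (23.6, np.float64(0.04), np.float64(5.9)), (24.4, np.float64(0.046), np.float64(5.7)), (25.2, np.float64(0.049), np.float64(5.6)), (26.0, np.float64(0.055), np.float64(5.8)), (26.8, np.float64(0.041), np.float64(5.8)), (27.6, np.float64(0.048), np.float64(6.0)), (28.4, np.float64(0.043), np.float64(6.1)), (29.2, np.float64(0.035), np.float64(5.9)), (30.0, np.float64(0.04), np.float64(5.9)), (30.8, np.float64(0.051), np.float64(5.9)), (31.6, np.float64(0.03), np.float64(5.8)), (32.4, np.float64(0.04), np.float64(5.8)), (33.2, np.float64(0.047), np.float64(5.8)), (34.0, np.float64(0.018), np.float64(5.7)), (34.8, np.float64(0.018), np.float64(5.8))]
20.175 35.6 [-0.53  0.41  6.24] [ 567.94 -194.48  197.51] -35.9103730045627 52.55981967440463 [-15.7  34.8  43.3 102.4 -28.8  54.4   3.8]
```

The moment starts falling from 34° on (0.04→0.018→-0.02), in the direction a stop would push. Small steps to confirm.

Run:
```python
from station import bot
from h import *
p=[568.0,-194.5,197.5]
for d in (36.1,36.6,37.1):
    bot.move_straight(p,Rt(-71.4+d),velocity=20)
    s,F,M,sd=meas(bot,16,.015); print(d,round(M[2],3),np.round(F,1),round(s['t'],2))
    if M[2]<-.08: break
```

```text
36.1 -0.098 [-0.6  0.2  6.5] 20.69
```

Stop felt clearly at about 34–35°. Back off 2°, then a guarded lift.

Run:
```python
from station import bot
from h import *
R=Rt(-71.4+34.3)
p=np.array([568.0,-194.5,197.5])
bot.move_straight(p,R,velocity=20)
s,F,M,sd=meas(bot,8,.015); print('back',round(M[2],3),np.round(F,1))
for dz in (2,5,9):
    g=bot.move_straight(p+[0,0,dz],R,velocity=15,guard=12)
    s,F,M,sd=meas(bot,6,.015); print(dz,g,np.round(F,1),round(M[2],3),round(s['width'],2),round(s['t'],2),np.round(s['position'],1))
    if g: break
c=bot.read_camera('scene');crop(c,215,70,100,75,8,'pics/s3.png')
```

```text
back -0.053 [-0.7  0.2  6.4]
2 False [ 0.2 -0.  -0.8] 0.014 52.72 21.46 [ 567.9 -194.4  199.3]
5 False [ 0.1  0.  -0.6] 0.017 52.63 21.91 [ 568.  -194.5  202.5]
9 False [-0.2  0.1 -1.1] -0.012 52.7 22.43 [ 568.  -194.5  206.5]
```

View pics/s3.png

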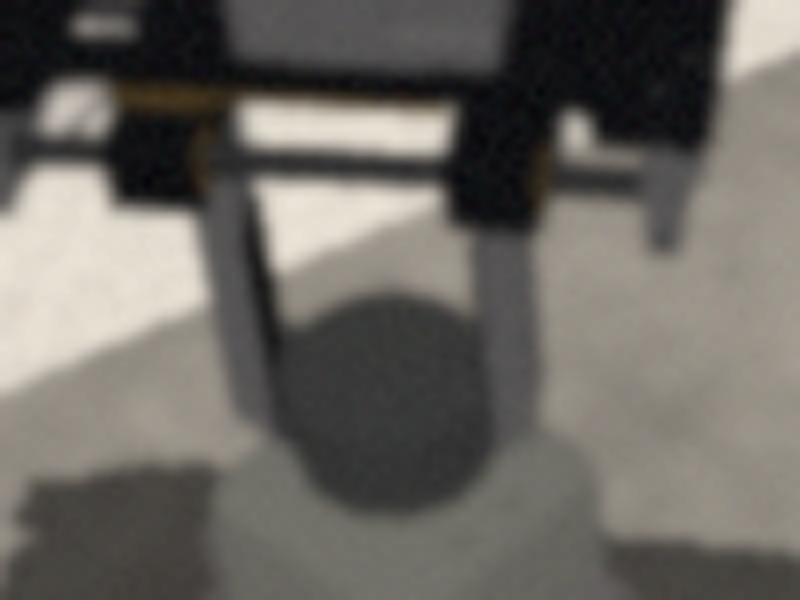

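Free: the cap came up with only its own weight. Lift and carry over to the tray.

Run:
```python
from station import bot
from h import *
R=Rt(-37.1)
bot.move_straight([568.0,-194.5,300],R,velocity=60); bot.dwell(.15)
o=bot.observe();print(o['t'],o['width'])
try:
    bot.move_straight([560,237,300],R,velocity=110)
except bot.PlanningError as e:
    print(e); bot.move_pose([560,237,300],R)
o=bot.observe();print(o['t'],o['width'],np.round(o['position'],1),np.round(o['qpos'],1))
bot.move_straight([560,237,135],R,velocity=70)
s,F,M,sd=meas(bot,8,.015);print(s['t'],np.round(F,1),s['width'])
c=bot.read_camera('scene');crop(c,280,200,200,150,4,'pics/s4.png')
c=bot.read_camera('top');crop(c,140,140,160,120,5,'pics/t4.png')
```

```text
24.3333 52.66522618609426
28.4083 52.62383141720377 [560.  236.8 300. ] [-58.8  28.1  45.1  96.3 -21.6  64.7 -44.8]
31.05 [-0.2 -0.1 -0.8] 52.816372235428354
```

View pics/s4.png

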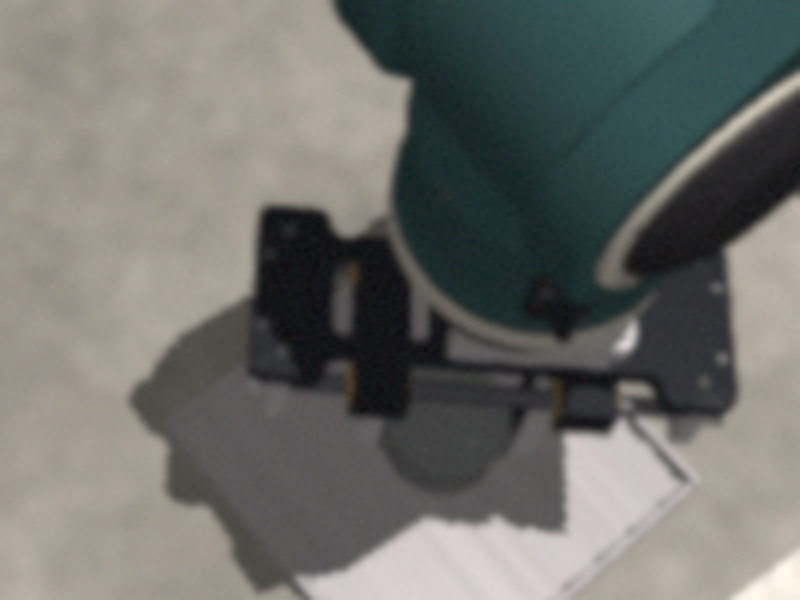

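View pics/t4.png

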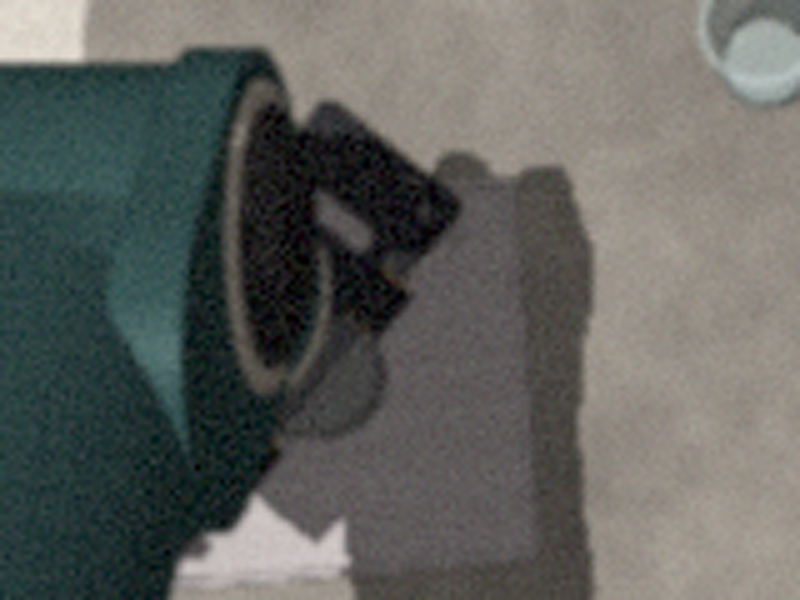

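Both views show the cap held upright over the middle of the tray. Lower it with a guard until it touches the floor, open, retreat straight up, and look.

Run:
```python
from station import bot
from h import *
R=Rt(-37.1)
bot.move_straight([560,237,116],R,velocity=50); bot.dwell(.1)
g=bot.move_straight([560,237,104],R,velocity=12,guard=3.5)
s,F,M,sd=meas(bot,8,.015);print(g,s['t'],np.round(F,1),s['position'],s['width'])
if g and s['position'][2]<114:
    bot.release(); bot.dwell(.3)
    z=bot.observe()['position'];print(bot.observe()['width'])
    bot.move_straight([z[0],z[1],260],R,velocity=70)
    bot.move_pose([420,237-60,330],R)
    s,F,M,sd=meas(bot,4);print(s['t'],np.round(F,1))
    c=bot.read_camera('scene');pickle.dump(c,open('f.pkl','wb'));cv2.imwrite('pics/s5.png',c['img'])
    c=bot.read_camera('top');pickle.dump(c,open('ft.pkl','wb'));cv2.imwrite('pics/t5.png',c['img'])
```

```text
True 32.5167 [-0.8  0.1  6.2] [560.03778825 237.03031134 109.87824015] 52.585921142030955
93.89191336280486
36.725 [ 0.3  0.1 -0. ]
```

View pics/s5.png

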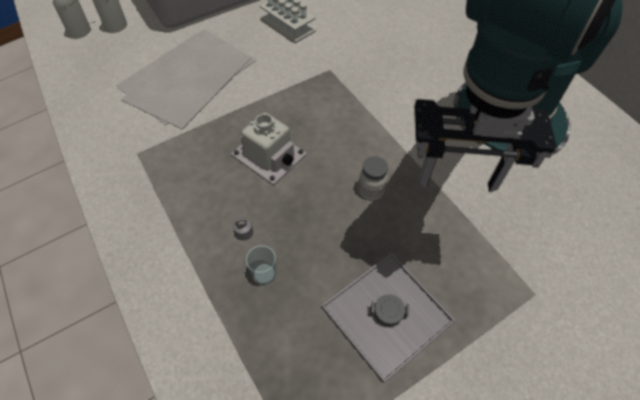

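View pics/t5.png

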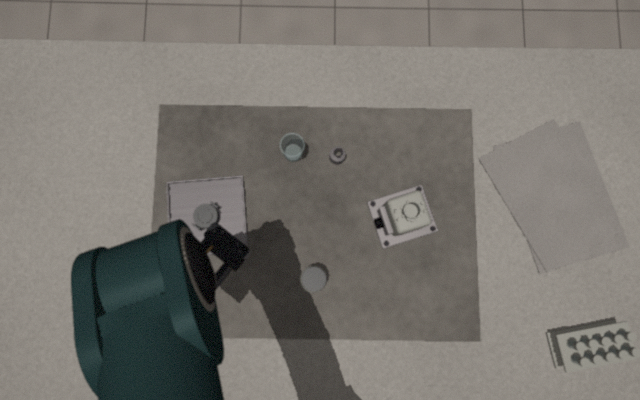

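The cap sits upright near the tray's centre (scene (388,309), top (206,215)). The bystanders are at their original pixels and the gripper is clear. A numeric check, then hand in.

Run:
```python
from station import bot
from h import *
print(onz(pickle.load(open('f.pkl','rb')),(388,306),32.5),onz(pickle.load(open('ft.pkl','rb')),(206,214.5),32.5))
bot.sign_off(); print(bot.observe()['t'])
```

```text
[558.99910635 232.76911596  32.5       ] [560.28278333 235.5867378   32.5       ]
the job is handed in; nothing more can be done
the job is handed in; nothing more can be done
```

The cap is off the jar and standing upright in the tray, released, and the job is handed in. The robot's clock read 36.7 s before the last pictures. The hand-in reports no verdict.

- **Squeeze and turn:** I gripped the two tabs at 15 N per finger, and the finger opening went to 52.9 mm, so both tabs were fully in. I turned the cap anticlockwise in small steps. The stop showed at about 35° of tool turn, where the turning moment swung by about 0.14 N m. I then backed off 2°. Side forces stayed around 1 N, with up to about 6.5 N downward.
- **Lift and place:** The cap lifted freely, with about 1 N on the tool. I carried it to the tray and lowered it until it touched the floor. Contact came at the height expected for a cap standing flat in the tray.
- **Last checks:** Two cameras put the cap at about (559–560, 233–236) mm, against the tray centre at (560, 237) mm. The plain jar, beaker and weight look unmoved in the pictures, and the open gripper is clear of everything with no force on it.

The first position estimates for the jar differed by about 2 mm between cameras. I took the mean and then corrected it by about 1.3 mm from the wrist view before gripping. No check failed.

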